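# Vent the pneumatic sanding drum through its lock-nut valve

### The job

The inflated sanding drum has to be let down so that its worn sleeve can be changed: unscrew the small knurled lock nut on its valve all the way up to its end stop (it stays on the pin) and let go of it, then press the freed valve pin right down, keep it down for three seconds to let the air out, and release it so that it springs back up. Be gentle: do not bend the valve to the side and do not force it down into, or pull it up out of, its rubber seat. Leave the other things on the bench where they are.

Things in the scene. Friction and masses are not known exactly. Their poses are not given: they have to be found in the camera images.
- sanding_drum: (mm) Fixed upright pneumatic sanding drum: brown cylinder, 100 in diameter, on a square plywood foot (130x130x18) screwed to the bench. Origin: centre of the foot's underside, on the bench; z up the drum's axis. Its flat aluminium top face (84 in diameter, six low bolt heads) is 104 above the origin; the valve stands upright out of its middle.
- drum_face (a point): (mm) Centre of the drum's top face (fixed to the drum; axes as the drum's). The valve's axis is up to 3 off it sideways. Valve from below: springy rubber seat; brass stem, 9 in diameter, 14 or more of it bare; knurled brass lock nut, 14 in diameter, 12 tall; steel pin through the nut, its tip 7 in diameter. The tip's height is unmeasured, 48 to 68 above this point: find it by touch or sight.
- lock_nut (a joint): Turn of the lock nut, rad: 0 tight (its top 12 mm below the pin's tip), 4.6 at the end stop. Counterclockwise from above unscrews it; it climbs the pin 1 mm per rad. Friction about 0.035 N m; it stays where left. Starts at 0 to 0.5; needs several grasps. The pin can go down only as far as the nut has climbed: then the nut lands on the stem.
- valve_pin (a joint): How far the valve pin is pressed into the stem, m: 0 at rest (sprung up), at most about 0.0046 with the nut at its end stop. The spring starts at 3 N and grows by 1 N per mm; released, the pin springs back. Air comes out freely from 0.0035 on.
- valve_sink (a joint): How far the whole valve is pushed down into its rubber seat, m: about 0 unloaded, positive down, negative when pulled up. It gives 1 mm per 12 N and springs back. More than 0.0015 (18 N) either way damages it.
- valve_lean_x (a joint): Lean of the valve about the drum's x axis in its rubber seat, rad: 0 unloaded, positive towards the drum's -y; springs back. 3.5 N m per rad about a point 30 mm below the nut's middle: about 4 N sideways per mm at the nut. More than 0.12 either way (3.5 mm, 14 N at the nut) damages it.
- valve_lean_y (a joint): The same about the drum's y axis, positive towards the drum's +x. More than 0.12 either way damages it.
- dust_brush: Bystander (mm), loose: wooden bench brush with dark bristles, 41x272x34, lying flat. Origin at the centre of its underside. Leave it where it is.
- abrasive_sleeve: Bystander (mm), loose: brown abrasive roll, 60 in diameter, 120 long, lying on its side. Origin at the centre of its underside. Leave it where it is.
- glue_bottle: Bystander (mm), loose: white and yellow glue bottle with a red pointed cap, 53 in diameter, 151 tall, standing. Origin at the centre of its underside. Leave it where it is.
- screw_cup: Bystander (mm), loose: shallow tin lid full of screws, 78 in diameter, 17 tall. Origin at the centre of its underside. Leave it where it is.
- tape_roll: Bystander (mm), loose: white roll of masking tape lying flat, 56 in diameter, 24 tall. Origin at the centre of its underside. Leave it where it is.
- sanding_block: Bystander (mm), loose: sanding block, 72x116x29, lying flat. Origin at the centre of its underside. Leave it where it is.
- spring_clamp: Bystander (mm), loose: small black spring clamp lying on its side, 89x46x32. Origin at the centre of its underside. Leave it where it is.

How it is judged:
By the outcome, as a careful person would: the job done as asked, in the order asked, and still so for the second after the job is handed in, with the robot touching nothing.
It also fails if it takes over 72 s, if anything falls off the work surface, if the arm or the gripper's body presses on something with over 40 N, if the wrist force passes 120 N, or if a joint passes its speed limit or range.

### The arm

A 6-joint arm with a two-finger parallel gripper is mounted at the origin on a cart in front of the work surface, level with it; the furniture and walls round the work are solid. World frame = base frame: x ahead of the robot, y to its left, z up, the work surface at z = 0. Lengths are in mm, angles in degrees, forces in N, time in s.
With the tool pointing down it reaches from about 300 to 875 mm from the base axis. Payload 6.4 kg.
Tool frame: the origin (TCP) lies midway between the tips of the shut fingers; the grasp point (between the pads) lies 19 mm behind it (tcp_to_grasp is the z of the grasp point in the tool frame, in mm); z points along the fingers, y is the line along which they close (so a half turn about z gives the same grasp; the last joint's range is limited). The gripper opens to 85 mm and grips with 20 to 120 N. Pads are 22 mm wide; open, the fingers measure 114 mm over their backs; the gripper's body (76 mm by 85 mm) begins 54 mm behind the grasp point. The pads swing forward as they close: fully open they stand 13 mm farther back than shut.
Start: joints at [52.695, 10.359, 92.074, -0, 77.567, -11.82], TCP at [247.4, 519.07, 231.288] pointing down, gripper open.
Joint ranges: [-171.53, 171.53], [-51.25, 118.39], [17.06, 147.69], [-65.23, 245.23], [0, 150.52], [-178.68, 178.68]. Speed limits (degrees/s): [147.25, 147.25, 172.46, 180, 180, 180].

### API

Orientations are given as [roll, pitch, yaw] about the fixed x, y, z axes, in that order (R = Rz(yaw) Ry(pitch) Rx(roll)).
In Python, from station import * gives the robot as it stands.
- The arm moves only by the shell command python3 -m pendant 'ROWS' [FORCE]. ROWS is JSON, a list that holds one entry, the list of rows, each a list of 5 numbers: the shift along the tool's x, y, z in mm, then the turn about the tool's z in rad, then the closure, from -1 (fully open) to 1 (shut), so that 0 is half open. A call has 1 to 20 rows; each row shifts and turns the commanded pose from where the row before left it, along the tool's axes as they then stand; what a row does not reach is not made up. A row lasts 1/10 s, in which the tool goes at most 50 mm and 8.59 degrees, less where a joint would pass 70% of its speed; a pose out of reach is approached as far as the arm can. A call with a gripper value outside its range is refused whole. The fingers move at their own pace and stop on an object; FORCE is the grip in N (left out, the last holds). Time passes only in rows, so rows that do not move let the fingers close. It gives the time, the measured TCP pose, the force, the opening and the grip force at its end, in the units of the state.
- get_obs(): the state, without advancing time (a new reading comes with each control period).
- get_image(name): name is "side" or "top" or "wrist"; returns a dict with "frame" (420x560x3 uint8, red, green, blue), "intrinsics" (3x3 intrinsics, pixels), "position" and "attitude" of the camera in the world. Camera axes: x right, y up, looking along -z (the intrinsics and any distortion apply to the point x, -y, -z); pixel columns grow to the right and rows downward; lengths in mm; the calibration is good to about 2 mm. A picture is of the moment at which its call begins. There is no depth.
- close_job(): hands the job in; it is judged then, once.
The state is a dict: "clock": time; "joints": joint angles; "joint_velocities": joint speeds; "joint_torque": joint torques, N m; "position": TCP position; "ee_rot": TCP orientation; "contact_force": force on the tool from outside, world axes, zero at the start; "ft_torque": the same for the moment, N m; "gripper_width": finger opening in mm; "grip_force": force on a finger pad.
Only numpy, scipy, OpenCV 4.12 (cv2) and the standard library are available. Lean on these libraries where they do the work, as an engineer would, in place of code of your own. Each camera call takes 0.05 s, during which the arm holds its last target. There are 200 camera calls.

## Working session

There is one attempt and no reset: what is moved stays moved. The work goes in short steps, Python scripts to look and compute and a shell command to move; the robot and the scene stay as the last step left them, time stands still between calls to the robot, and variables do not carry over. Pictures are saved under pics/ and viewed, at most 10 in all, crops included, and the job is handed in when it is done.

```bash
mkdir -p pics
cat > h.py <<'E'
from station import *
import numpy as np, cv2
np.set_printoptions(precision=3,suppress=True)
def snap(n,f,crop=None,s=1):
    d=get_image(n); im=d["frame"]
    if crop: im=im[crop[1]:crop[3],crop[0]:crop[2]]
    cv2.imwrite(f,cv2.resize(im[:,:,::-1],None,fx=s,fy=s,interpolation=cv2.INTER_CUBIC)); return d
E
python3 - <<'E'
from h import *
for n in("side","top"):
    d=snap(n,f"pics/{n}0.png"); print(n,{k:v for k,v in d.items() if k!="frame"})
print(get_obs())
E
```

```text
side {'intrinsics': array([[447.33 ,   0.   , 280.585],
       [  0.   , 447.33 , 211.265],
       [  0.   ,   0.   ,   1.   ]]), 'position': array([  45.301, -731.848,  692.084]), 'attitude': array([ 57.216,  -0.568, -34.007])}
top {'intrinsics': array([[413.955,   0.   , 284.604],
       [  0.   , 413.955, 205.654],
       [  0.   ,   0.   ,   1.   ]]), 'position': array([378.436,  22.607, 965.483]), 'attitude': array([ 11.347,  -1.007, -90.588])}
{'clock': 0.1, 'joints': array([ 52.696,  10.398,  92.126,  -0.001,  77.566, -11.819]), 'joint_velocities': array([ 0.049, -0.06 , -0.2  ,  0.073, -0.009, -0.026]), 'joint_torque': array([  0.   , -44.587, -35.224,  -0.   ,   0.004,  -0.   ]), 'position': array([247.082, 518.667, 230.471]), 'ee_rot': array([-179.912,   -0.018,  154.516]), 'contact_force': array([-0.408,  0.048, -0.259]), 'ft_torque': array([-0.088, -0.033,  0.025]), 'grip_force': 0.0, 'gripper_width': 85.61460058359063}
```

View pics/side0.png

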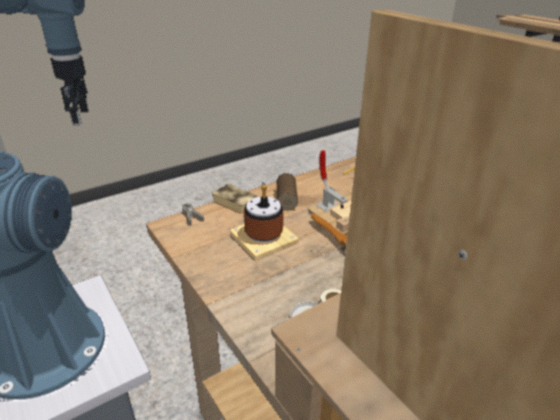

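View pics/top0.png

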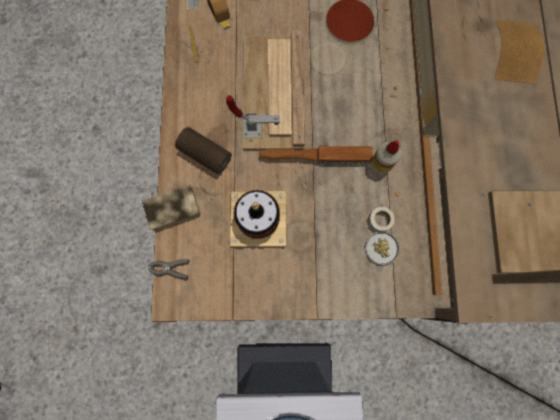

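The side view shows the drum near (264,218), with the valve tip near (264,184). In the top view the valve is near (256,209). I'll enlarge both.

Run:
```python
from h import *
a=get_image("side")["frame"][165:265,220:310]; b=get_image("top")["frame"][170:260,215:305]
A=cv2.resize(a,(400,int(400*100/90)),interpolation=cv2.INTER_CUBIC);B=cv2.resize(b,(400,400),interpolation=cv2.INTER_CUBIC)
c=np.zeros((444,800,3),np.uint8);c[:444,:400]=A[:444];c[:400,400:]=B
cv2.imwrite("pics/z.png",c[:,:,::-1])
```

```text
(no output)
```

View pics/z.png

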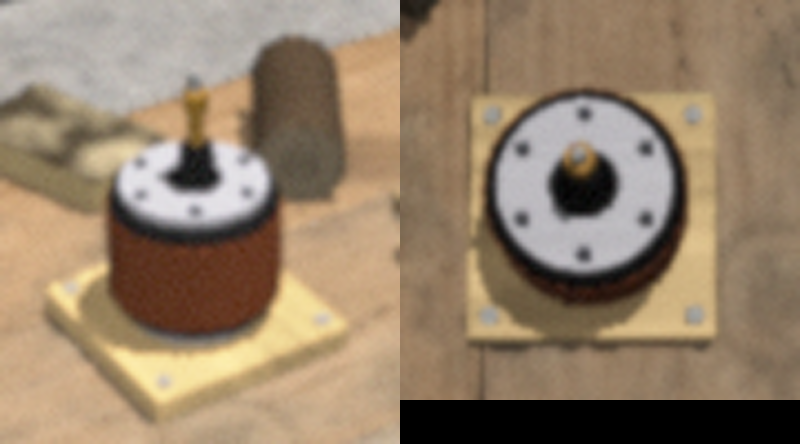

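In the enlarged view, the side tip is at about px (263.4,182.3) and the top tip at (255.1,205.3). The centre of the face bolts in the top view is (256.4,211.4).

```bash
cat >> h.py <<'E'
from scipy.spatial.transform import Rotation as Ro
CAM={"side":(447.33,280.585,211.265,[45.301,-731.848,692.084],[57.216,-0.568,-34.007]),"top":(413.955,284.604,205.654,[378.436,22.607,965.483],[11.347,-1.007,-90.588])}
def ray(n,u,v):
    f,cx,cy,p,a=CAM[n]; d=Ro.from_euler("xyz",a,degrees=True).apply([(u-cx)/f,-(v-cy)/f,-1]); return np.array(p),d/np.linalg.norm(d)
def atz(n,u,v,z):
    p,d=ray(n,u,v); return p+d*(z-p[2])/d[2]
def tri(a,b):
    (p,d),(q,e)=a,b; s,t=np.linalg.lstsq(np.c_[d,-e],q-p,rcond=None)[0]; return (p+s*d+q+t*e)/2,np.linalg.norm(p+s*d-q-t*e)
E
python3 - <<'E'
from h import *
print("tip",tri(ray("side",263.4,182.3),ray("top",255.1,205.3)))
print("face",atz("top",256.4,211.4,104),"side bolts",atz("side",263.7,206,104))
for c in [(472,95),(714,95),(714,338),(470,340)]: print(atz("top",215+(c[0]-400)/4.444,170+c[1]/4.444,18))
o=get_obs()['position'];print(o)
E
```

```text
tip (array([539.066,  64.611, 170.902]), np.float64(0.4619989403674336))
face [539.185  65.462 104.   ] side bolts [539.33  64.58 104.  ]
[603.417 128.933  18.   ]
[602.637   1.174  18.   ]
[474.035   2.559  18.   ]
[474.071 128.01   18.   ]
[247.184 518.777 230.726]
```

```bash
python3 -m pendant '[[[-32,-20,-2,0,-1],[-32,-20,-2,0,-1],[-32,-20,-2,0,-1],[-32,-20,-2,0,-1],[-32,-20,-2,0,-1],[-32,-20,-2,0,-1],[-32,-20,-2,0,-1],[-32,-20,-2,0,-1],[-32,-20,-2,0,-1],[-32,-20,-2,0,-1],[-32,-20,-2,0,-1],[-32,-20,-2,0,-1],[-32,-20,-2,0,-1],[-32,-20,-2,0,-1],[0,0,0,0,-1],[0,0,0,0,-1]]]' 20
python3 - <<'E'
from h import *
o=get_obs();print(o['joints'],o['ee_rot']);d=snap("wrist","pics/w1.png");print(d['intrinsics'],d['position'],d['attitude'])
E
```

```text
clock: 1.8
position: [531.3, 73.0, 258.9]
ee_rot: [-180.0, -0.1, 154.4]
contact_force: [0.2, 1.4, -0.1]
gripper_width: 85.1
grip_force: 0.0
[ -4.876   4.101  95.804   0.019  80.156 -69.283] [-179.996   -0.063  154.404]
[[370.069   0.    280.375]
 [  0.    370.069 208.279]
 [  0.      0.      1.   ]] [466.965 104.716 402.012] [-16.446   0.084  64.434]
```

View pics/w1.png

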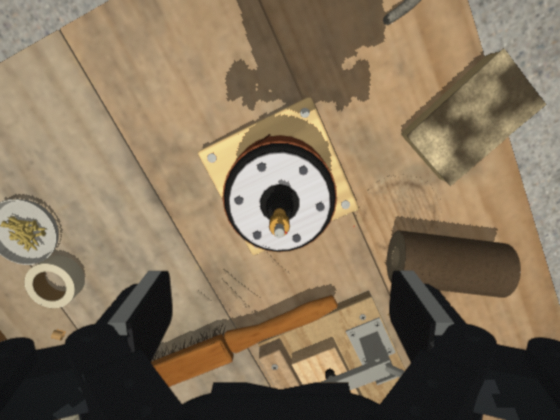

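The wrist view shows the pin tip near (279,232), the face bolts centred near (283,202), and the drum upright and clear of everything.

Run:
```python
from h import *
CAM["w"]=(370.069,280.375,208.279,[466.965,104.716,402.012],[-16.446,0.084,64.434])
for z in (165,168,171): print(z,atz("w",279.3,231.5,z))
print(tri(ray("w",279.3,231.5),ray("side",263.4,182.3)),tri(ray("w",279.3,231.5),ray("top",255.1,205.3)))
b=[(262,167),(304,170),(320,206),(297,238),(257,235),(239,200)]
print(atz("w",*np.mean(b,0),106))
```

```text
165 [544.473  66.441 165.   ]
168 [543.492  66.925 168.   ]
171 [542.511  67.41  171.   ]
(array([542.161,  67.475, 169.121]), np.float64(1.9406745686855345)) (array([541.327,  65.965, 168.421]), np.float64(4.4482229138803016))
[541.025  68.307 106.   ]
```

```bash
python3 -m pendant '[[[-6,-1,0,0,-1],[-5,-1,20,0,-1],[0,0,20,0,-1],[0,0,18,0.147,-1],[0,0,0,0.147,-1],[0,0,0,0.147,-1],[0,0,0,0.147,-1],[0,0,0,0.147,-1],[0,0,0,0.147,-1],[0,0,0,0.147,-1],[0,0,0,0.147,-1],[0,0,0,0.147,-1],[0,0,0,0.147,-1],[0,0,0,0.147,-1],[0,0,0,0.147,-1],[0,0,0,0.147,-1],[0,0,0,0.147,-1],[0,0,0,0.147,-1]]]'
python3 -m pendant '[[[0,0,0,0.147,-1],[0,0,0,0.147,-1],[0,0,0,0.147,-1],[0,0,0,0.147,-1],[0,0,0,0.147,-1],[0,0,0,0.147,-1],[0,0,0,0.147,-1],[0,0,0,0.147,-1],[0,0,0,0.147,-1],[0,0,0,0.147,-1],[0,0,0,0.147,-1],[0,0,0,0,-1],[0,0,0,0,-1]]]'
python3 - <<'E'
from h import *
o=get_obs();print(o['joints'],o['ee_rot'],o['position'],o['contact_force']);d=snap("wrist","pics/w2.png",(180,160,380,310),4);print(d['position'],d['attitude'])
E
```

```text
clock: 3.65
position: [540.1, 68.2, 201.4]
ee_rot: [-180.0, -0.0, 27.9]
contact_force: [-0.2, -0.1, -0.8]
gripper_width: 85.7
grip_force: 0.0
clock: 4.95
position: [540.3, 67.7, 201.4]
ee_rot: [-180.0, -0.0, -64.2]
contact_force: [-0.5, 0.5, -0.4]
gripper_width: 85.2
grip_force: 0.0
[ -5.35    8.13   98.228   0.003  73.634 148.818] [-179.992   -0.002  -64.169] [540.277  67.734 201.353] [-0.509  0.499 -0.384]
[572.145   3.544 344.415] [ -16.351   -0.02  -154.141]
```

View pics/w2.png

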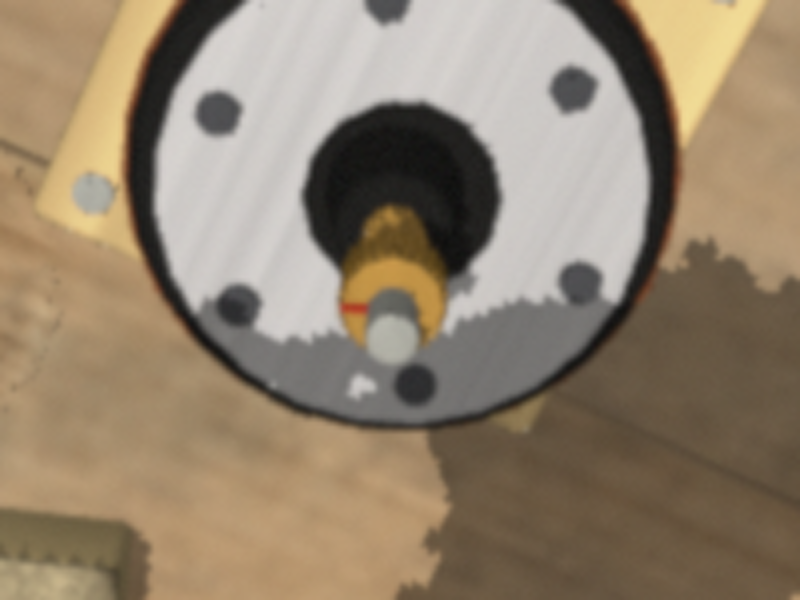

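The crop shows the pin tip at px (278,245), the nut top centred at about (278.3,235), and a red mark on the nut's left side.

Run:
```python
from h import *
CAM["w"]=(370.069,280.375,208.279,[466.965,104.716,402.012],[-16.446,0.084,64.434])
CAM["v"]=(370.069,280.375,208.279,[572.145,3.544,344.415],[-16.351,-0.02,-154.141])
for z in (165,168,171): print(z,atz("w",279.3,231.5,z),atz("v",278,245,z))
print(tri(ray("w",279.3,231.5),ray("v",278,245)))
p=Ro.from_euler("xyz",[-180,0,-64.17],degrees=True)
print("cam in tool",p.inv().apply(np.array(CAM["v"][3])-[540.3,67.7,201.4]))
b=np.array([(388,5),(573,90),(580,283),(415,385),(238,305),(218,113)])/4+[180,160]
print(atz("v",*b.mean(0),106))
```

```text
165 [544.473  66.441 165.   ] [541.556  69.344 165.   ]
168 [543.492  66.925 168.   ] [542.068  68.244 168.   ]
171 [542.511  67.41  171.   ] [542.579  67.143 171.   ]
(array([542.569,  67.313, 170.669]), np.float64(0.13180970097129507))
cam in tool [  71.621   -0.71  -143.015]
[541.202  67.001 106.   ]
```

```bash
python3 -m pendant '[[[1.3,-1.8,10,0,-1],[0,0,15,0,-1],[0,0,15,0,-1],[0,0,15,0,-1],[0,0,12.4,0,-1],[0,0,0,0,-0.5],[0,0,0,0,0],[0,0,0,0,0],[0,0,0,0,0.3]]]' 20
python3 -m pendant '[[[0,0,0,0,0.5],[0,0,0,0,0.5],[0,0,0,0,0.6],[0,0,0,0,0.7],[0,0,0,0,0.7]]]' 20
python3 - <<'E'
from h import *
o=get_obs();print(o['position'],o['contact_force'],o['gripper_width']);snap("wrist","pics/w3.png",(130,150,430,375),2.66)
E
```

```text
clock: 5.9
position: [543.2, 66.6, 134.8]
ee_rot: [-179.9, -0.0, -64.5]
contact_force: [-0.7, 0.1, 0.5]
gripper_width: 30.4
grip_force: 0.0
clock: 6.4
position: [542.6, 66.6, 134.0]
ee_rot: [180.0, -0.0, -64.5]
contact_force: [-0.9, -0.0, 1.0]
gripper_width: 13.0
grip_force: 14.7
[542.602  66.585 134.007] [-0.893 -0.026  0.983] 13.009744434778305
```

View pics/w3.png

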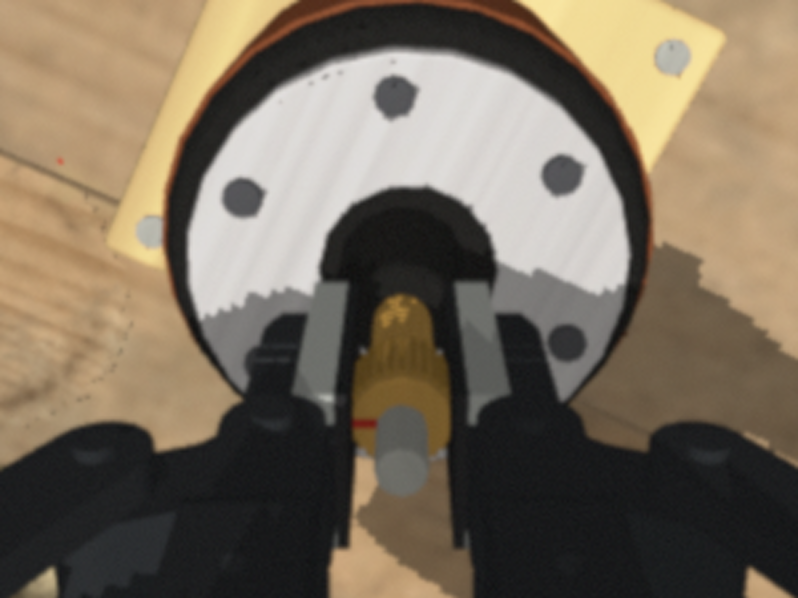

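The wrist view shows the pads on both sides of the nut, centred, with the red mark at the left pad. Next is a trial turn.

```bash
python3 -m pendant '[[[0,0,0,0,1],[0,0,0,0,1],[0,0,-0.13,-0.13,1],[0,0,-0.13,-0.13,1],[0,0,-0.13,-0.13,1],[0,0,-0.13,-0.13,1],[0,0,-0.13,-0.13,1]]]' 20
python3 - <<'E'
from h import *
o=get_obs();print(o['joints'],o['position'],o['contact_force'],o['ft_torque'],o['grip_force']);snap("wrist","pics/w4.png",(130,150,430,375),2)
E
```

```text
clock: 7.15
position: [542.7, 66.6, 134.6]
ee_rot: [-180.0, -0.0, -26.9]
contact_force: [-0.3, 0.4, 1.2]
gripper_width: 13.3
grip_force: 19.5
[ -5.445  12.962 100.978   0.003  66.049 111.479] [542.669  66.617 134.617] [-0.277  0.386  1.244] [-0.087  0.123 -0.055] 19.494699239730835
```

View pics/w4.png

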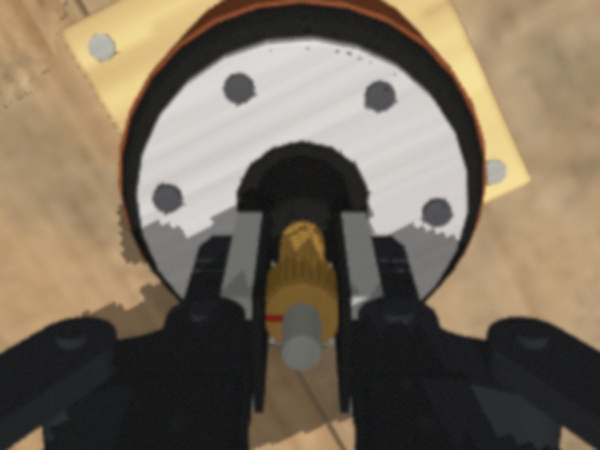

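The red mark is still at the left pad while the scene has rotated, so the nut turns with the gripper. I'll continue.

```bash
python3 -m pendant '[[[0,0,-0.13,-0.13,1],[0,0,-0.13,-0.13,1],[0,0,-0.13,-0.13,1],[0,0,-0.13,-0.13,1],[0,0,-0.13,-0.13,1],[0,0,-0.13,-0.13,1],[0,0,-0.13,-0.13,1],[0,0,-0.13,-0.13,1],[0,0,-0.13,-0.13,1],[0,0,-0.13,-0.13,1]]]' 20
python3 - <<'E'
from h import *
o=get_obs();print(o['contact_force'],o['ft_torque'])
E
python3 -m pendant '[[[0,0,-0.13,-0.13,1],[0,0,-0.13,-0.13,1],[0,0,-0.13,-0.13,1],[0,0,-0.13,-0.13,1],[0,0,-0.13,-0.13,1],[0,0,-0.13,-0.13,1],[0,0,-0.13,-0.13,1],[0,0,-0.13,-0.13,1],[0,0,-0.13,-0.13,1],[0,0,-0.13,-0.13,1]]]' 20
python3 - <<'E'
from h import *
o=get_obs();print(o['joints'],o['contact_force'],o['ft_torque'])
E
```

```text
clock: 8.2
position: [542.5, 66.7, 135.9]
ee_rot: [-180.0, -0.0, 47.4]
contact_force: [-1.6, 0.4, 1.5]
gripper_width: 13.3
grip_force: 19.5
[-1.555  0.391  1.517] [ 0.032  0.106 -0.074]
clock: 9.2
position: [542.5, 66.6, 137.1]
ee_rot: [-180.0, -0.0, 121.9]
contact_force: [-1.2, 0.2, 2.4]
gripper_width: 13.1
grip_force: 19.5
[ -5.446  12.764 100.887  -0.002  66.363 -37.336] [-1.165  0.165  2.361] [-0.068  0.204 -0.037]
```

```bash
python3 -m pendant '[[[0,0,-0.13,-0.13,1],[0,0,-0.13,-0.13,1],[0,0,-0.13,-0.13,1],[0,0,-0.13,-0.13,1],[0,0,-0.13,-0.13,1],[0,0,-0.13,-0.13,1]]]' 20
python3 -c "
from h import *
o=get_obs();print(o['ft_torque'])"
for i in 1 2 3; do python3 -m pendant '[[[0,0,-0.1,-0.1,1],[0,0,-0.1,-0.1,1]]]' 20; python3 -c "
from h import *
o=get_obs();print(o['joints'][5],o['ft_torque'])"; done
```

```text
clock: 9.8
position: [542.5, 66.6, 137.9]
ee_rot: [-180.0, -0.0, 166.6]
contact_force: [-0.2, -1.1, 1.8]
gripper_width: 12.9
grip_force: 19.5
[-0.074  0.132  0.012]
clock: 10.0
position: [542.6, 66.6, 138.1]
ee_rot: [-180.0, -0.0, 178.0]
contact_force: [-1.3, -0.8, 1.0]
gripper_width: 13.0
grip_force: 19.5
-93.40944164210734 [-0.047  0.148 -0.257]
clock: 10.2
position: [542.5, 66.6, 138.2]
ee_rot: [180.0, -0.0, -170.6]
contact_force: [-0.7, -0.8, 1.2]
gripper_width: 12.8
grip_force: 19.5
-104.87112037697032 [-0.035  0.14  -0.098]
clock: 10.4
position: [542.4, 66.6, 138.3]
ee_rot: [180.0, -0.0, -159.1]
contact_force: [-1.0, -1.4, -1.1]
gripper_width: 12.8
grip_force: 19.5
-116.32833401350486 [-0.     0.06  -0.022]
```

Run:
```python
from h import *
o=get_obs();print(o['contact_force'],o['ft_torque']);snap("wrist","pics/w5.png",(205,200,355,350),4)
```

```text
[-0.96  -1.389 -1.087] [-0.     0.06  -0.022]
```

View pics/w5.png

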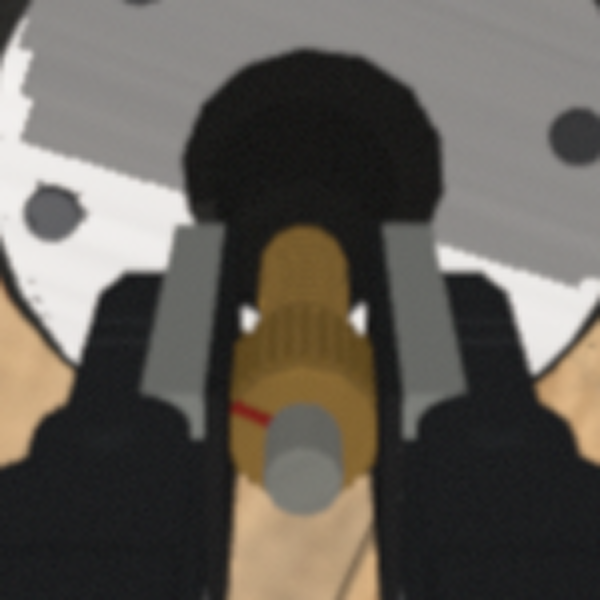

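The mark has slipped about 25–30° clockwise relative to the pads and the exposed pin is shorter, at about 8 mm. That fits slipping at the end stop. I'll turn a little more to confirm.

```bash
for i in 1 2 3; do python3 -m pendant '[[[0,0,0.05,-0.12,1]]]' 20 | grep contact; python3 -c "
from h import *
print(get_obs()['ft_torque'])"; done
python3 - <<'E'
from h import *
snap("wrist","pics/w6.png",(205,200,355,350),4)
E
```

```text
contact_force: [-0.6, -0.4, 0.9]
[-0.044  0.068 -0.043]
contact_force: [-0.7, 0.0, 0.7]
[-0.058  0.105 -0.105]
contact_force: [-0.3, 0.2, 0.7]
[-0.012  0.094 -0.085]
```

View pics/w6.png

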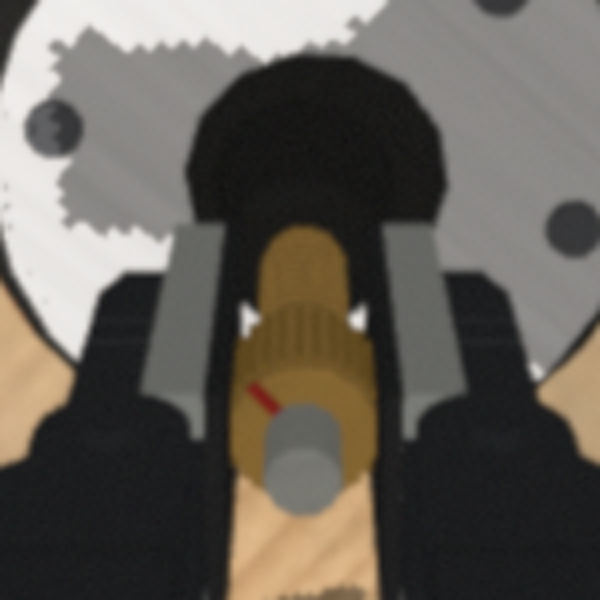

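The mark lagged by the full extra turn, so the nut is at its end stop. Now I'll release, rise and shut the fingers above the pin.

```bash
python3 -m pendant '[[[0,0,0,0,0.6],[0,0,0,0,0.2],[0,0,0,0,-0.2],[0,0,0,0,-0.2],[0,0,0,0,-0.2],[0,0,-15,0,-0.2],[0,0,-20,0,-0.2],[0,0,-22,0,-0.2],[0,0,0,0,0.5],[0,0,0,0,1],[0,0,0,0,1],[0,0,0,0,1],[0,0,0,0,1],[0,0,0,0,1],[0,0,0,0,1]]]' 20
python3 - <<'E'
from h import *
o=get_obs();print(o['position'],o['contact_force'])
f=get_image("side")["frame"][155:225,230:300]
cv2.imwrite("pics/s2.png",cv2.resize(f,None,fx=8,fy=8,interpolation=cv2.INTER_CUBIC)[:,:,::-1])
E
```

```text
clock: 12.3
position: [542.4, 66.6, 195.0]
ee_rot: [180.0, -0.0, -138.6]
contact_force: [0.1, 0.1, 0.5]
gripper_width: -0.0
grip_force: 0.0
[542.424  66.616 195.016] [0.138 0.096 0.472]
```

View pics/s2.png

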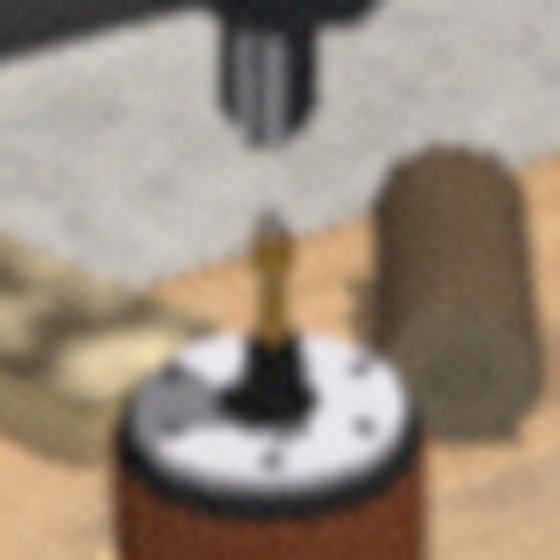

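The shut fingertips, at crop (268,140), are directly above the freed pin at (268,212), and the nut is released. Now I'll descend to touch.

```bash
python3 -m pendant '[[[0,0,8,0,1],[0,0,8,0,1],[0,0,4,0,1],[0,0,0,0,1]]]' | egrep 'pos|cont'
for i in 1 2 3 4 5 6; do python3 -m pendant '[[[0,0,0.7,0,1],[0,0,0,0,1]]]' | egrep 'pos|cont'; done
```

```text
position: [541.8, 66.7, 174.0]
contact_force: [-0.2, 0.3, -0.1]
position: [542.7, 66.6, 174.8]
contact_force: [-0.6, -0.3, 0.4]
position: [542.7, 66.6, 174.1]
contact_force: [0.7, 0.2, -0.4]
position: [542.5, 66.6, 173.3]
contact_force: [-0.2, -0.2, -0.8]
position: [542.5, 66.6, 172.5]
contact_force: [0.8, -0.5, -0.8]
position: [542.5, 66.6, 171.8]
contact_force: [-0.2, -0.3, 0.7]
position: [542.7, 66.6, 171.2]
contact_force: [-0.5, 0.3, 1.2]
```

```bash
for i in 1 2 3 4 5 6; do python3 -m pendant '[[[0,0,0.7,0,1],[0,0,0,0,1]]]' | egrep 'pos|cont'; done
```

```text
position: [542.8, 66.6, 170.8]
contact_force: [-0.6, -0.1, 2.6]
position: [542.8, 66.6, 170.0]
contact_force: [-0.5, -0.1, 3.8]
position: [542.8, 66.6, 169.2]
contact_force: [0.2, 0.4, 3.7]
position: [542.7, 66.6, 168.5]
contact_force: [-0.2, -0.4, 5.4]
position: [542.7, 66.6, 167.8]
contact_force: [-0.5, -0.2, 4.8]
position: [542.8, 66.6, 167.2]
contact_force: [-0.0, -0.1, 5.5]
```

```bash
for i in 1 2 3 4; do python3 -m pendant '[[[0,0,0.4,0,1],[0,0,0,0,1],[0,0,0,0,1]]]' | egrep 'pos|cont'; done
```

```text
position: [542.9, 66.6, 166.9]
contact_force: [-0.2, 0.5, 5.8]
position: [542.9, 66.6, 166.6]
contact_force: [-0.2, 0.5, 6.1]
position: [543.0, 66.6, 166.3]
contact_force: [-1.3, -0.2, 7.0]
position: [543.0, 66.6, 166.0]
contact_force: [-0.5, 0.6, 6.3]
```

```bash
for i in 1 2 3; do python3 -m pendant '[[[0,0,0.3,0,1],[0,0,0,0,1],[0,0,0,0,1]]]' | egrep 'pos|cont'; done
```

```text
position: [543.1, 66.6, 165.8]
contact_force: [-0.8, 0.6, 7.2]
position: [543.2, 66.6, 165.6]
contact_force: [-0.7, 0.2, 9.0]
position: [543.3, 66.6, 165.5]
contact_force: [-0.3, -0.4, 9.9]
```

The force is stiffening at about 10 N, so the pin is bottomed and still below the 18 N limit. Hold for 4 s, then release.

```bash
for i in 1 2; do python3 -m pendant '[[[0,0,0,0,1],[0,0,0,0,1],[0,0,0,0,1],[0,0,0,0,1],[0,0,0,0,1],[0,0,0,0,1],[0,0,0,0,1],[0,0,0,0,1],[0,0,0,0,1],[0,0,0,0,1],[0,0,0,0,1],[0,0,0,0,1],[0,0,0,0,1],[0,0,0,0,1],[0,0,0,0,1],[0,0,0,0,1],[0,0,0,0,1],[0,0,0,0,1],[0,0,0,0,1],[0,0,0,0,1]]]' | egrep 'pos|cont|clock'; done
python3 -m pendant '[[[0,0,-1,0,1],[0,0,-2,0,1],[0,0,-3,0,1],[0,0,-5,0,1],[0,0,-15,0,1],[0,0,-20,0,1],[0,0,-20,0,1],[0,0,0,0,1],[0,0,0,0,1],[0,0,0,0,1]]]'
python3 - <<'E'
from h import *
f=get_image("side")["frame"][155:225,230:300]; g=get_image("top")["frame"]
a=cv2.imread("pics/s2.png"); b=cv2.resize(f,None,fx=8,fy=8,interpolation=cv2.INTER_CUBIC)[:,:,::-1]
d=np.abs(a[195:400,200:330].astype(int)-b[195:400,200:330]);print("valve diff max/mean",d.max(),d.mean())
E
```

```text
clock: 19.25
position: [543.3, 66.5, 165.5]
contact_force: [-0.6, -0.3, 8.8]
clock: 21.25
position: [543.3, 66.6, 165.5]
contact_force: [-0.5, 0.9, 9.0]
clock: 22.25
position: [541.8, 66.7, 229.3]
ee_rot: [179.9, -0.1, -138.6]
contact_force: [0.2, 0.8, -0.1]
gripper_width: -0.2
grip_force: 0.0
valve diff max/mean 64 2.463001876172608
```

The side-view crop of the valve is nearly the same as before the press, so the pin has sprung back up and the robot is clear.

```bash
python3 -c "
from station import *
print(close_job())"
```

```text
the job is handed in; nothing more can be done
None
```

The job is done and handed in at about 22 s: the lock nut was unscrewed to its end stop and let go, and the valve pin was pressed fully down at about 9 N, held for over 4 s and released to spring back up, with the arm now clear.

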